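Lock pin and drawer release of the carrom coin chest

ROBOT

A 6-joint arm with a two-finger parallel gripper is mounted at the origin on the work surface. World frame = base frame: x ahead of the robot, y to its left, z up, the work surface at z = 0. Lengths are in m, angles in rad, forces in N, time in s.
With the tool pointing down it reaches from about 0.35 to 0.975 m from the base axis. Payload 4.9 kg.
Tool frame: the origin (TCP) lies on the mounting face of the last link; the fingertips stand 173 mm ahead of it and the grasp point (between the pads) lies ctrl.pinch_z ahead of it (ctrl.pinch_z is the distance from the TCP to the grasp point, in m); z points along the fingers, y is the line along which they close (so a half turn about z gives the same grasp; the last joint's range is limited). The gripper opens to 85 mm and grips with 20 to 120 N. Pads are 22 mm wide; open, the fingers measure 114 mm over their backs; the gripper's body (76 mm by 85 mm) begins 54 mm behind the grasp point. The pads swing forward as they close: fully open they stand 13 mm farther back than shut.
Start: joints at [1.033, 0.053, 1.613, -0, 1.476, -0.119], TCP at [0.254, 0.571, 0.405] pointing down, gripper open.
Joint ranges: [-3.01, 3.01], [-1.01, 2.22], [0.06, 2.58], [-1.02, 4.17], [0.09, 2.62], [-3.14, 3.14]. Speed limits (rad/s): [2.57, 2.57, 3.14, 3.14, 3.14, 3.14].

INTERFACE

Orientations are given as a rotation vector (axis times angle).
In Python, from station import telemetry, eyes, ctrl gives the robot as it stands.
- The arm moves only by the tool apply_moves, never from a script. Its argument "plan" is a list of rows, each a list of 5 numbers: the finger opening in m, from 0 to 0.0854, then the shift along the tool's x, y, z in m, then the turn about the tool's z in rad. In form: [[jaw, x, y, z, roll], ...]. A call has 1 to 12 rows; each row is the pose to reach, as a shift and turn from the pose commanded when the call began, along the tool's axes at that moment; what a row does not reach only later rows make up. A row lasts 1/12 s, in which the tool goes at most 41.7 mm and 7.16 degrees, less where a joint would pass 70% of its speed; a pose out of reach is approached as far as the arm can. A call with a gripper value outside its range is refused whole. The fingers move at their own pace and stop on an object; "newtons" is the grip in N (left out, the last holds). Time passes only in rows, so rows that repeat a pose let the fingers close. It gives the time, the measured TCP pose, the force, the opening and the grip force at its end, in the units of the state.
- telemetry.get_obs(): the state, without advancing time (a new reading comes with each control period).
- eyes.get_image(name): name is "side" or "top"; returns a dict with "img" (400x640x3 uint8, blue, green, red), "range_z" (400x640 float32, m along the optical axis (not along the pixel's ray), 0 where there is no reading), "K" (3x3 intrinsics, pixels), "pose" (4x4, takes a point from camera to world coordinates). Camera axes: x right, y down, z forward; pixel columns grow to the right and rows downward; lengths in m; the calibration is good to about 2 mm. A picture is of the moment at which its call begins.
- ctrl.finish_job(): hands the job in; it is judged then, once.
Trained networks look in a picture, given as the dict that the camera call returned (one of the last four; its "shot" number tells which), for a name from the list of things; names that differ only in an ending like _2 or _b are one class to them, and where a whole thing is asked for, a point or a joint stands for the part that bears it (a point fixed in the world has none). Each returns a list of dicts, best first, with "confidence" (0 to 1); they miss things now and then, are a little off and sometimes report something else, mostly with a low value. They report only what shows in the picture. A call takes as long as a camera call. They do not tell look-alikes from the thing itself.
- eyes.search_frame(thing, picture): "box" ([left, top, right, bottom] in pixels, round what is visible of it).
- eyes.outline_of(thing, picture): "region" (400x640 bool, what is visible of it) and "box" ([left, top, right, bottom] in pixels, round what is visible of it).
- eyes.tip_of(thing, picture): "point" ([column, row] in pixels: a listed point, or the origin of a listed thing).
The state is a dict: "t": time; "q": joint angles; "dq": joint speeds; "effort": joint torques, N m; "tool_pos": TCP position; "tool_rot": TCP orientation; "contact_force": force on the tool from outside, world axes, zero at the start; "wrist_torque": the same for the moment, N m; "opening": finger opening in m; "grip_force": force on a finger pad.
Only numpy, scipy, OpenCV 4.12 (cv2) and the standard library are available. Lean on these libraries where they do the work, as an engineer would, in place of code of your own. Each camera call takes 0.05 s, during which the arm holds its last target. There are 200 camera calls.

TASK

Pick up the stub mallet by its handle and drive the brass lock pin on top of the coin chest fully home with the mallet's face. Then, with the mallet still in the gripper, lean its face on the red release plunger so that the plunger is half-way down, its top level with the green band of the gauge, and finish while holding it there; never push the plunger to the bottom, and touch pin and plunger with the mallet only. Do not press the plunger before the pin is home, keep the drawer shut, and leave the cup, tumbler, striker and coins where they are.

Things in the scene. Friction and masses are not known exactly. Their poses are not given: they have to be found in the camera images.
- mallet_grip (a point): Middle of the upright round wooden handle (26 mm across, 72 mm tall) of a stub mallet, 112 mm tall in all and about 0.3 kg, that stands on its striking face on the carrom board. The head below the handle is a dark round block, 47 mm across and 40 mm tall; its underside (black rubber) is the striking face, 78 mm below this point. z is the mallet's axis, up. The point is 38 mm above the head's upper side and 34 mm below the handle's end.
- chest: Dark plastic coin chest, 180 mm deep (x) by 260 mm wide (y) by 90 mm high, fixed to the carrom board; origin at the centre of its underside; -x is the front, with one drawer and a brass bar handle 35 mm out. On its top, side by side 130 mm apart, are the lock unit and the release unit (which is left and which is right varies).
- chest_drawer0 (a joint): How far the chest's drawer is pulled out (m); 0 is shut, as at the start. Leave it shut.
- pin (a joint): Travel of the brass lock pin (m), downward: 0 is fully raised, 0.012 is fully home. It starts at 0 to 0.003. A weak spring and stiff friction resist it: about 9 to 11 N pushes it down, and it stays where it is left.
- pin_top (a point): Centre of the flat upper side of the lock pin's brass head (20 mm across, 4 mm thick) and moves with it. The pin stands in a dark steel collar, 32 mm across, on a square steel plate of 56 mm; fully home, its top is 28 mm above the chest's top and the head rests 4 mm proud of the collar; fully raised, 40 mm above the chest's top.
- plunger (a joint): Travel of the red release plunger (m), downward: 0 is up (start), 0.020 is the bottom, 0.010 is half-way. A spring pushes it back up: 5 N at the start of travel, 11 N half-way, 17 N at the bottom; let go, it springs up.
- plunger_top (a point): Centre of the flat upper side of the red plunger knob (32 mm across, 8 mm thick) and moves with it; 46 mm above the chest's top when up, 36 mm half-way, 26 mm at the bottom. It stands on the release unit, 50 mm to the +x side of the gauge.
- release: Release unit: steel plate on the chest with the plunger's guide; origin on the plunger's axis at the chest's top. At x = -50 mm (its own axes, parallel to the chest's) stands a white gauge plate, 36 mm wide and 6 mm thick, its top 52 mm above the chest's top, with a green band from 32 to 40 mm above the chest's top: the plunger's top must be level with it.
- cup: Blue ceramic cup, 76 mm across, 85 mm high, loose; origin at the centre of its underside. Leave it alone; it and the mallet may swap sides.
- tumbler: Upturned steel tumbler, 74 mm across, 100 mm high, on a round cork mat; origin at the centre of its underside. Leave it alone.
- striker: Translucent yellow carrom striker, a disc 41 mm across and 9 mm thick, on the base line near the robot; origin at the centre of its underside. Leave it alone.
- coin0: Black carrom coin, 31 mm across and 8 mm thick; origin at the centre of its underside. Leave it alone.
- coin1: White carrom coin, same size. Leave it alone.
- coin2: Red carrom coin, same size. Leave it alone.
Things that resemble listed ones, but are neither listed nor needed, are in the scene too. Leave any blue look-alike of the part that bears mallet_grip alone.

How it is judged:
By the outcome, as a careful person would: the job done as asked, in the order asked, and still so for the second after the job is handed in, while the arm keeps its last pose, push and grip.
It also fails if it takes over 51 s, if anything falls off the work surface, if the arm or the gripper's body presses on something with over 40 N, if the wrist force passes 120 N, or if a joint passes its speed limit or range.

## Working session

There is one attempt and no reset: what is moved stays moved. The work goes in short steps, Python scripts to look and compute and a tool call to move; the robot and the scene stay as the last step left them, time stands still between calls to the robot, and variables do not carry over. Pictures are saved under pics/ and viewed, at most 10 in all, crops included, and the job is handed in when it is done.

Besides the shell and the picture viewer there is one more tool, called after "Request:" as a command line: name --pt "numbers of a row" for each row, then --argument value for the rest. apply_moves: Moves the arm, as the interface text tells. Its arguments: {"type":"object","properties":{"plan":{"type":"array","items":{"type":"array","items":{"type":"number"}}},"newtons":{"type":"number"}},"required":["plan"]}

```bash
mkdir -p pics
cat > h.py <<'E'
import numpy as np, cv2
from station import telemetry, eyes, ctrl
def world(p,u,v,z=None,w=2):
    K,T=p["K"],p["pose"]; u,v=float(u),float(v)
    r=np.array([(u-K[0,2])/K[0,0],(v-K[1,2])/K[1,1],1])
    if z is None:
        d=p["range_z"][int(v)-w:int(v)+w+1,int(u)-w:int(u)+w+1]; d=np.median(d[d>0])
    else: d=(z-T[2,3])/(T[:3,:3]@r)[2]
    return T[:3,:3]@(r*d)+T[:3,3]
def cloud(p,m):
    v,u=np.nonzero(m&(p["range_z"]>0)); d=p["range_z"][v,u];K,T=p["K"],p["pose"]
    return np.c_[(u-K[0,2])/K[0,0]*d,(v-K[1,2])/K[1,1]*d,d]@T[:3,:3].T+T[:3,3]
E
python3 - <<'E'
from h import *
np.set_printoptions(precision=4,suppress=True)
print(telemetry.get_obs(),ctrl.pinch_z)
im=[]
for n in("top","side"):
    p=eyes.get_image(n); im.append(p["img"]); print(n,p["pose"][:3,3],p["pose"][:3,2])
    cv2.imwrite(f"pics/{n}0.png",p["img"])
    for t in("mallet_grip","pin_top","plunger_top","chest","release","cup","tumbler"):
        for r in eyes.tip_of(t,p)[:3]:
            if r["confidence"]>.2:
                u,v=r["point"]; print(t,round(r["confidence"],2),np.round([u,v]),world(p,u,v))
E
```

```text
{'t': 0.0, 'q': array([ 1.033 ,  0.0533,  1.6143,  0.    ,  1.476 , -0.119 ]), 'dq': array([-0.0012, -0.0002, -0.0003, -0.0023, -0.0011,  0.0014]), 'effort': array([ -0.0006, -39.3697, -37.0166,  -0.0002,   0.0072,   0.    ]), 'tool_pos': array([0.254 , 0.5708, 0.4035]), 'tool_rot': array([-0.6529, -3.0723,  0.0029]), 'contact_force': array([-0.6389,  0.198 ,  0.321 ]), 'wrist_torque': array([0.0151, 0.0134, 0.0432]), 'grip_force': 0.0, 'opening': 0.08517329355661223} 0.1547
top [ 0.479  -0.0861  1.2185] [ 0.0944 -0.0129 -0.9955]
mallet_grip 0.73 [471. 258.] [ 0.4156 -0.5299  0.1111]
mallet_grip 0.72 [174. 173.] [0.6477 0.284  0.107 ]
mallet_grip 0.67 [412. 235.] [ 0.4781 -0.3642  0.1302]
pin_top 0.45 [235. 210.] [0.5437 0.1082 0.1445]
plunger_top 0.43 [288. 217.] [ 0.5254 -0.0316  0.1541]
chest 0.87 [268. 216.] [0.5284 0.0244 0.1079]
release 0.61 [287. 218.] [ 0.5212 -0.0295  0.1545]
cup 0.59 [168. 237.] [0.4712 0.3246 0.0233]
tumbler 0.63 [173. 174.] [0.6437 0.2855 0.1152]
side [0.4804 1.1471 0.8122] [ 0.0605 -0.8629 -0.5017]
mallet_grip 0.86 [353. 153.] [ 0.4861 -0.3592  0.0924]
mallet_grip 0.61 [338. 182.] [ 0.5305 -0.2991  0.0171]
mallet_grip 0.59 [371. 133.] [ 0.4221 -0.5214  0.0915]
pin_top 0.74 [335. 203.] [ 0.5287 -0.0032  0.1151]
pin_top 0.45 [329. 212.] [0.5443 0.0315 0.1087]
chest 0.95 [334. 243.] [0.5245 0.1668 0.1091]
release 0.58 [335. 204.] [ 0.5295 -0.0036  0.1131]
cup 0.64 [356. 323.] [0.4701 0.362  0.0472]
tumbler 0.95 [271. 312.] [0.6505 0.3482 0.0574]
tumbler 0.58 [355. 154.] [ 0.4779 -0.3583  0.0904]
```

View pics/top0.png

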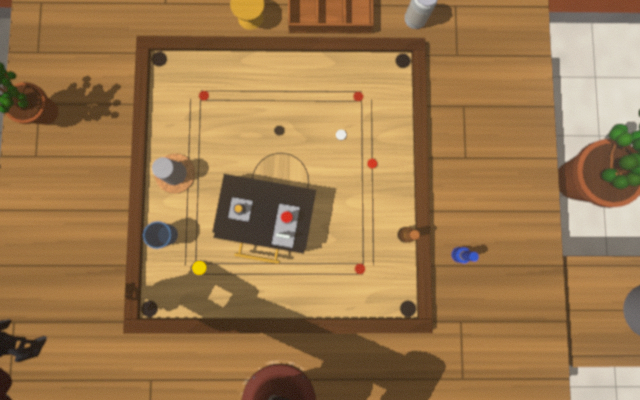

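View pics/side0.png

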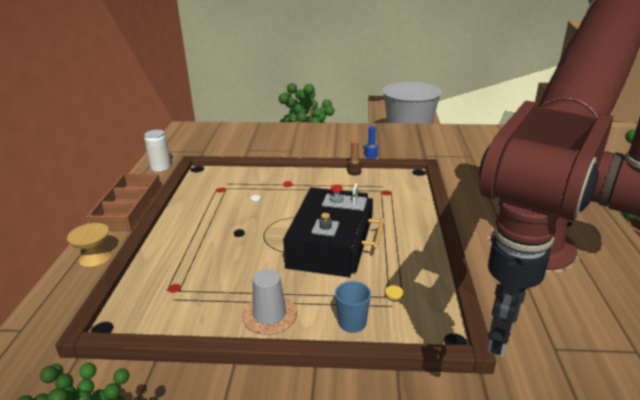

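The brown mallet stands at top (412,235), with the blue look-alike at (465,255) off the board. The pin is at (237,210), and the plunger is at (288,217) with its gauge in front of it. Next I'll refine these positions from depth.

Run:
```python
from h import *
np.set_printoptions(precision=4,suppress=True)
p=eyes.get_image("top"); C=cloud(p,np.ones((400,640),bool))
col=p["img"][p["range_z"]>0].astype(int)
def near(x,y,r,lo,hi):
    m=(np.hypot(C[:,0]-x,C[:,1]-y)<r)&(C[:,2]>lo)&(C[:,2]<hi); q=C[m]; return q,col[m]
q,_=near(.478,-.364,.05,.115,.145); print("handle top",len(q),q.mean(0),q.min(0),q.max(0))
q,_=near(.478,-.364,.07,.03,.115); print("mallet mid",len(q),q.mean(0),q.min(0),q.max(0))
q,_=near(.478,-.30,.03,-.01,.1); print("board",np.median(q[:,2]))
q,_=near(.478,-.41,.03,-.01,.1); print("frame",q[:,2].max())
q,_=near(.543,.108,.04,.128,.17); print("pin",len(q),q.mean(0),q.min(0),q.max(0))
q,c=near(.525,-.03,.04,.145,.18); m=(c[:,2]>c[:,1]+60); q=q[m];print("plunger",len(q),q.mean(0),q.min(0),q.max(0))
q,c=near(.53,.04,.12,.1,.118); print("chesttop",np.median(q[:,2]))
s=p; im=cv2.resize(p["img"][170:280,200:480],None,fx=2.85,fy=2.85,interpolation=cv2.INTER_CUBIC); cv2.imwrite("pics/c1.png",im)
r=eyes.outline_of("chest",p)[0]["region"]; Q=cloud(p,r); Q=Q[(Q[:,2]>.1)&(Q[:,2]<.116)]
print(cv2.minAreaRect((Q[:,:2]*1000).astype(np.float32)))
# colour segments: ray at known heights
hsv=cv2.cvtColor(p["img"],cv2.COLOR_BGR2HSV)
for n,(x0,x1,y0,y1),lo,hi,z in(("plunger",(270,305,200,232),(0,150,90),(8,255,255),.154),("pin",(226,250,198,222),(10,90,90),(30,255,255),.147)):
    m=cv2.inRange(hsv,lo,hi)[y0:y1,x0:x1]; v,u=np.nonzero(m); print(n,len(u),u.mean()+x0,v.mean()+y0,np.ptp(u),np.ptp(v),world(p,u.mean()+x0,v.mean()+y0,z))
```

```text
handle top 76 [ 0.4802 -0.3686  0.1286] [ 0.4693 -0.3812  0.1154] [ 0.4908 -0.3583  0.1342]
mallet mid 505 [ 0.4786 -0.3962  0.0461] [ 0.4195 -0.4334  0.031 ] [ 0.5355 -0.3477  0.1137]
board 0.018342941369471233
frame 0.059070964541101834
pin 109 [0.5487 0.0997 0.1379] [0.5333 0.086  0.128 ] [0.5629 0.1165 0.1507]
plunger 109 [ 0.5259 -0.0274  0.1536] [ 0.5113 -0.043   0.1487] [ 0.5401 -0.0114  0.1582]
chesttop 0.10855679036698063
((543.6473999023438, 35.930137634277344), (259.274658203125, 169.1680450439453), 80.06343841552734)
plunger 89 286.40449438202245 216.5505617977528 10 9 [ 0.5255 -0.0284  0.154 ]
pin 58 238.25862068965517 208.27586206896552 8 7 [0.5476 0.0993 0.147 ]
```

View pics/c1.png

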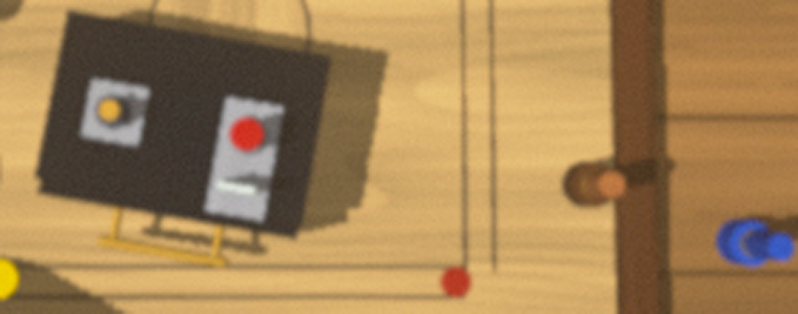

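```bash
cat >> h.py <<'E'
from scipy.spatial.transform import Rotation as R
def togo(x,y,z):
    o=telemetry.get_obs(); M=R.from_rotvec(o["tool_rot"]).as_matrix()
    print("t",o["t"],"pos",o["tool_pos"].round(4),"F",o["contact_force"].round(2),"M",o["wrist_torque"].round(2),"q",o["q"].round(2),"open",round(o["opening"],4),"grip",round(o["grip_force"],1))
    print("shift",(M.T@(np.array([x,y,z])-o["tool_pos"])).round(4)); print(M.round(3))
E
python3 -c "
from h import *
togo(.480,-.3697,.40)"
```

```text
t 0.9 pos [0.2542 0.571  0.4047] F [0.11 0.44 0.33] M [ 0.01 -0.03  0.01] q [ 1.03  0.05  1.61 -0.    1.48 -0.12] open 0.0854 grip 0.0
shift [-0.5889 -0.7675  0.0047]
[[-0.914  0.407  0.   ]
 [ 0.407  0.914 -0.   ]
 [-0.    -0.    -1.   ]]
```

Request:
apply_moves --pt "0.0854 -0.588 -0.767 0 1.153" --pt "0.0854 -0.588 -0.767 0 1.153" --pt "0.0854 -0.588 -0.767 0 1.153" --pt "0.0854 -0.588 -0.767 0 1.153" --pt "0.0854 -0.588 -0.767 0 1.153" --pt "0.0854 -0.588 -0.767 0 1.153" --pt "0.0854 -0.588 -0.767 0 1.153" --pt "0.0854 -0.588 -0.767 0 1.153" --pt "0.0854 -0.588 -0.767 0 1.153" --pt "0.0854 -0.588 -0.767 0 1.153" --pt "0.0854 -0.588 -0.767 0 1.153" --pt "0.0854 -0.588 -0.767 0 1.153" --newtons 80

```text
t: 1.9
tool_pos: [0.3704, 0.0829, 0.4051]
tool_rot: [2.221, 2.22, 0.002]
contact_force: [1.6, 0.6, 0.4]
opening: 0.0855
grip_force: 0.0
```

```bash
python3 -c "
from h import *
togo(.480,-.3697,.40)"
```

```text
t 1.9 pos [0.3704 0.0829 0.4051] F [1.56 0.56 0.41] M [-0.05 -0.04 -0.05] q [ 0.02 -0.6   2.14  0.    1.6   0.02] open 0.0855 grip 0.0
shift [-0.4525  0.1099  0.0053]
[[ 0.001  1.     0.002]
 [ 1.    -0.001  0.   ]
 [ 0.     0.002 -1.   ]]
```

Request:
apply_moves --pt "0.0854 -0.452 0.11 0 0" --pt "0.0854 -0.452 0.11 0 0" --pt "0.0854 -0.452 0.11 0 0" --pt "0.0854 -0.452 0.11 0 0" --pt "0.0854 -0.452 0.11 0 0" --pt "0.0854 -0.452 0.11 0 0" --pt "0.0854 -0.452 0.11 0 0" --pt "0.0854 -0.452 0.11 0 0" --pt "0.0854 -0.452 0.11 0 0" --pt "0.0854 -0.452 0.11 0 0" --pt "0.0854 -0.452 0.11 0 0" --pt "0.0854 -0.452 0.11 0 0"

```text
t: 2.9
tool_pos: [0.4804, -0.3725, 0.4037]
tool_rot: [2.227, 2.215, -0.002]
contact_force: [0.7, 0.1, -0.3]
opening: 0.0857
grip_force: 0.0
```

Run:
```python
from h import *
p=eyes.get_image("side"); cv2.imwrite("pics/s2.png",cv2.resize(p["img"][20:220,240:480],None,fx=3,fy=3,interpolation=cv2.INTER_CUBIC))
C=cloud(p,np.ones((400,640),bool))
m=(np.hypot(C[:,0]-.48,C[:,1]+.37)<.04)&(C[:,2]>.062)&(C[:,2]<.13); q=C[m]; print(len(q),q.mean(0),q.min(0),q.max(0))
togo(.480,-.3697,.251)
```

```text
161 [ 0.48094917 -0.3597223   0.0976667 ] [ 0.46830165 -0.38583568  0.06205115] [ 0.4977938  -0.33716338  0.12990081]
t 2.95 pos [ 0.4803 -0.3711  0.4038] F [-0.77  0.95  0.09] M [0.07 0.03 0.05] q [-0.78  0.01  1.66 -0.    1.47 -0.78] open 0.0855 grip 0.0
shift [ 0.0014 -0.0002  0.1528]
[[ 0.005  1.    -0.001]
 [ 1.    -0.005 -0.   ]
 [-0.    -0.001 -1.   ]]
```

View pics/s2.png

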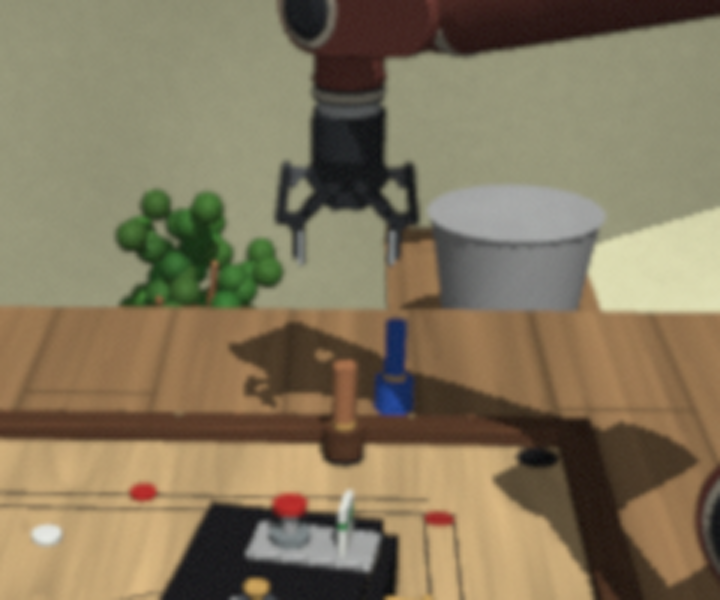

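The gripper hangs centred above the brown mallet (crop ~345,400), clear of the blue one (395,370). I'll descend and grip.

Request:
apply_moves --pt "0.0854 0.001 0 0.04 0" --pt "0.0854 0.001 0 0.08 0" --pt "0.0854 0.001 0 0.12 0" --pt "0.0854 0.001 0 0.153 0" --pt "0.0854 0.001 0 0.153 0" --pt "0.0854 0.001 0 0.153 0" --pt "0.0 0.001 0 0.153 0" --pt "0.0 0.001 0 0.153 0" --pt "0.0 0.001 0 0.153 0" --pt "0.0 0.001 0 0.153 0" --pt "0.0 0.001 0 0.153 0" --pt "0.0 0.001 0 0.153 0" --newtons 80

```text
t: 3.95
tool_pos: [0.4805, -0.3668, 0.2536]
tool_rot: [2.221, 2.219, -0.001]
contact_force: [-1.8, 1.5, 4.7]
opening: 0.0242
grip_force: 77.9
```

```bash
python3 -c "
from h import *
togo(.480,-.3697,.44)"
```

```text
t 3.95 pos [ 0.4805 -0.3668  0.2536] F [-1.84  1.53  4.74] M [0.14 0.3  0.03] q [-0.77  0.14  1.78 -0.    1.22 -0.77] open 0.0242 grip 77.9
shift [-0.0032 -0.0003 -0.1864]
[[ 0.001  1.     0.001]
 [ 1.    -0.001 -0.002]
 [-0.002  0.001 -1.   ]]
```

Request:
apply_moves --pt "0.0 0 0 -0.03 0" --pt "0.0 0 0 -0.07 0" --pt "0.0 0 0 -0.11 0" --pt "0.0 0 0 -0.15 0" --pt "0.0 0 0 -0.185 0" --pt "0.0 0.04 0.006 -0.185 0" --pt "0.0 0.08 0.012 -0.185 0" --pt "0.0 0.12 0.017 -0.185 0" --pt "0.0 0.16 0.023 -0.185 0" --pt "0.0 0.2 0.029 -0.185 0" --pt "0.0 0.24 0.035 -0.185 0" --pt "0.0 0.28 0.04 -0.185 0"

```text
t: 4.95
tool_pos: [0.5201, -0.0844, 0.4358]
tool_rot: [-2.222, -2.219, 0.0]
contact_force: [1.2, 0.2, -3.2]
opening: 0.0246
grip_force: 79.2
```

```bash
python3 -c "
from h import *
togo(.5476,.0993,.44)"
```

```text
t 4.95 pos [ 0.5201 -0.0844  0.4358] F [ 1.24  0.2  -3.24] M [ 0.02 -0.08 -0.04] q [-0.3  -0.2   1.8   0.    1.54 -0.3 ] open 0.0246 grip 79.2
shift [ 0.1838  0.0272 -0.0041]
[[ 0.001  1.    -0.001]
 [ 1.    -0.001  0.001]
 [ 0.001 -0.001 -1.   ]]
```

Request:
apply_moves --pt "0.0 0.04 0.006 0 0" --pt "0.0 0.08 0.012 0 0" --pt "0.0 0.12 0.018 0 0" --pt "0.0 0.16 0.024 0 0" --pt "0.0 0.185 0.027 0 0" --pt "0.0 0.185 0.027 0 0" --pt "0.0 0.185 0.027 0 0"

```text
t: 5.53
tool_pos: [0.5474, 0.0998, 0.4356]
tool_rot: [-2.219, -2.223, 0.003]
contact_force: [0.2, -0.5, -2.9]
opening: 0.0243
grip_force: 79.2
```

Run:
```python
from h import *
p=eyes.get_image("side"); cv2.imwrite("pics/s3.png",cv2.resize(p["img"][80:280,240:480],None,fx=3,fy=3,interpolation=cv2.INTER_CUBIC))
togo(.5476,.0993,.385)
pos=telemetry.get_obs()["tool_pos"]
C=cloud(p,np.ones((400,640),bool))
m=(np.hypot(C[:,0]-pos[0],C[:,1]-pos[1])<.035)&(C[:,2]>.175)&(C[:,2]<.235); q=C[m]
print(len(q),q.mean(0),q.min(0),q.max(0))
# axis fit: head circle r=.0235, z slices
from scipy.optimize import least_squares
h=q[(q[:,2]>.208)&(q[:,2]<.232)]
f=least_squares(lambda a:np.hypot(h[:,0]-a[0],h[:,1]-a[1])-.0235,pos[:2]-[0,.01],loss="soft_l1",f_scale=.002); print("head axis",f.x,np.sqrt(np.mean(f.fun**2)),len(h), "rel",f.x-pos[:2])
# pin from the side cam
m=(np.hypot(C[:,0]-.5476,C[:,1]-.0993)<.02)&(C[:,2]>.135)&(C[:,2]<.16); q=C[m]; print("pin",len(q),q.mean(0),q.max(0))
```

```text
t 5.5833 pos [0.5475 0.0988 0.4357] F [-0.35 -0.72 -3.91] M [-0.05  0.    0.06] q [ 0.04 -0.13  1.74 -0.    1.53  0.04] open 0.0245 grip 79.2
shift [0.0005 0.0002 0.0507]
[[-0.     1.    -0.002]
 [ 1.     0.    -0.001]
 [-0.001 -0.002 -1.   ]]
250 [0.54689903 0.1161009  0.21716026] [0.52464726 0.09321185 0.19764717] [0.56945645 0.12507473 0.23491242]
head axis [0.54822477 0.09712241] 0.0017483245020026659 170 rel [ 0.00073195 -0.00166627]
pin 45 [0.54981526 0.10583867 0.14525558] [0.55879508 0.11824008 0.15008707]
```

View pics/s3.png

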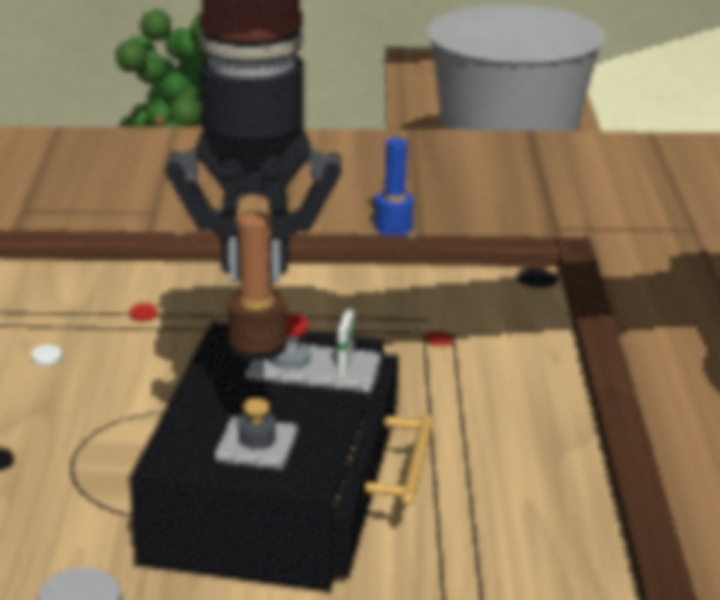

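The mallet hangs upright above the pin (crop 257,405), with its face about 50 mm over it. I'll press down in steps and watch the force.

Request:
apply_moves --pt "0.0 0.001 0 0.03 0" --pt "0.0 0.001 0 0.045 0" --pt "0.0 0.001 0 0.049 0" --pt "0.0 0.001 0 0.052 0" --pt "0.0 0.001 0 0.055 0" --pt "0.0 0.001 0 0.058 0" --pt "0.0 0.001 0 0.06 0" --pt "0.0 0.001 0 0.06 0"

```text
t: 6.25
tool_pos: [0.548, 0.0991, 0.3795]
tool_rot: [2.222, 2.218, 0.001]
contact_force: [-2.6, -1.7, 2.9]
opening: 0.0247
grip_force: 80.1
```

```bash
python3 -c "
from h import *
togo(.5476,.0993,.3715)"
```

```text
t 6.25 pos [0.548  0.0991 0.3795] F [-2.59 -1.71  2.93] M [-0.31  0.62  0.03] q [ 0.05 -0.09  1.8  -0.    1.43  0.05] open 0.0247 grip 80.1
shift [ 0.0003 -0.0004  0.008 ]
[[ 0.002  1.     0.002]
 [ 1.    -0.002 -0.001]
 [-0.001  0.002 -1.   ]]
```

Request:
apply_moves --pt "0.0 0 0 0.002 0" --pt "0.0 0 0 0.004 0" --pt "0.0 0 0 0.004 0"

```text
t: 6.5
tool_pos: [0.5481, 0.0992, 0.3756]
tool_rot: [2.221, 2.218, 0.002]
contact_force: [-4.2, -2.3, 4.2]
opening: 0.0244
grip_force: 80.2
```

Request:
apply_moves --pt "0.0 0 0 0.002 0" --pt "0.0 0 0 0.004 0" --pt "0.0 0 0 0.004 0"

```text
t: 6.75
tool_pos: [0.5481, 0.0992, 0.3717]
tool_rot: [2.221, 2.218, 0.002]
contact_force: [-4.3, -1.4, 4.5]
opening: 0.0242
grip_force: 80.3
```

Request:
apply_moves --pt "0.0 0 0 0.002 0" --pt "0.0 0 0 0.004 0" --pt "0.0 0 0 0.004 0"

```text
t: 7.0
tool_pos: [0.5484, 0.0992, 0.3713]
tool_rot: [2.22, 2.218, 0.003]
contact_force: [-10.3, -1.7, 17.9]
opening: 0.0243
grip_force: 82.3
```

Run:
```python
from h import *
p=eyes.get_image("side"); cv2.imwrite("pics/s4.png",cv2.resize(p["img"][120:260,280:420],None,fx=4,fy=4,interpolation=cv2.INTER_CUBIC))
togo(.5476,.0993,.3715)
```

```text
t 7.05 pos [0.5484 0.0992 0.3713] F [-9.74 -2.4  17.81] M [-0.46  2.26  0.01] q [ 0.05 -0.09  1.81 -0.    1.42  0.05] open 0.0242 grip 82.3
shift [ 0.0001 -0.0008 -0.0002]
[[ 0.001  1.     0.004]
 [ 1.    -0.001 -0.001]
 [-0.001  0.004 -1.   ]]
```

View pics/s4.png

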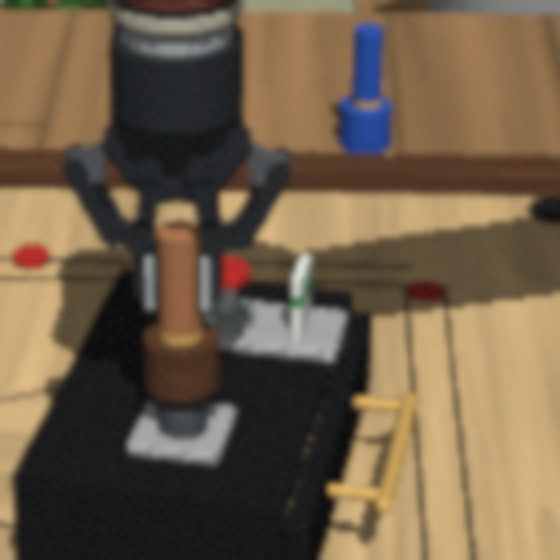

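The force jumped to about 21 N at TCP z 0.3713, which is the height expected for the pin fully home. I'll push slightly more, lift, and check.

Request:
apply_moves --pt "0.0 0 0 0.0015 0" --pt "0.0 0 0 0.0015 0" --pt "0.0 0 0 -0.01 0" --pt "0.0 0 0 -0.04 0" --pt "0.0 0 0 -0.07 0" --pt "0.0 -0.04 -0.006 -0.07 0" --pt "0.0 -0.08 -0.013 -0.07 0" --pt "0.0 -0.12 -0.02 -0.07 0" --pt "0.0 -0.128 -0.022 -0.07 0" --pt "0.0 -0.128 -0.022 -0.07 0" --pt "0.0 -0.128 -0.022 -0.07 0"

```text
t: 7.97
tool_pos: [0.5257, -0.0287, 0.435]
tool_rot: [2.224, 2.218, 0.002]
contact_force: [0.2, -0.2, -2.2]
opening: 0.0243
grip_force: 79.4
```

Run:
```python
from h import *
from scipy.optimize import least_squares
s=eyes.get_image("side"); t=eyes.get_image("top")
cv2.imwrite("pics/s5.png",np.hstack([cv2.resize(s["img"][120:260,280:420],None,fx=4,fy=4,interpolation=cv2.INTER_CUBIC)]))
togo(.5255,-.0284,.41); pos=telemetry.get_obs()["tool_pos"]
C=cloud(s,np.ones((400,640),bool))
q=C[(np.hypot(C[:,0]-.5476,C[:,1]-.0993)<.012)]; print("pin side z",np.percentile(q[:,2],[50,80,90,95,100]).round(4))
D=cloud(t,np.ones((400,640),bool)); q=D[(np.hypot(D[:,0]-.5476,D[:,1]-.0993)<.012)]; print("pin top z",len(q),np.percentile(q[:,2],[50,80,90,95,100]).round(4) if len(q) else "")
for lo,hi,r in((.208,.238,.0235),(.25,.275,.013)):
    h=C[(np.hypot(C[:,0]-pos[0],C[:,1]-pos[1])<.035)&(C[:,2]>lo)&(C[:,2]<hi)]
    if len(h)<9: continue
    f=least_squares(lambda a:np.hypot(h[:,0]-a[0],h[:,1]-a[1])-r,pos[:2],loss="soft_l1",f_scale=.002); print("axis",r,f.x,len(h),"rel",f.x-pos[:2])
h=C[(np.hypot(C[:,0]-pos[0],C[:,1]-pos[1])<.035)&(C[:,2]>.17)]; print("face z",np.percentile(h[:,2],[0,1,3]))
```

```text
t 8.0667 pos [ 0.5258 -0.0276  0.4348] F [-0.58  0.64 -3.72] M [0.04 0.01 0.  ] q [-0.19 -0.2   1.8   0.    1.54 -0.19] open 0.0244 grip 79.4
shift [-0.0008 -0.0003  0.0248]
[[ 0.     1.     0.001]
 [ 1.    -0.     0.001]
 [ 0.001  0.001 -1.   ]]
pin side z [0.1355 0.1368 0.1376 0.1384 0.1386]
pin top z 0 
axis 0.0235 [ 0.52735946 -0.03124678] 179 rel [ 0.0015457  -0.00362389]
axis 0.013 [ 0.52741269 -0.02985043] 123 rel [ 0.00159893 -0.00222755]
face z [0.19829402 0.20314824 0.2092829 ]
```

View pics/s5.png

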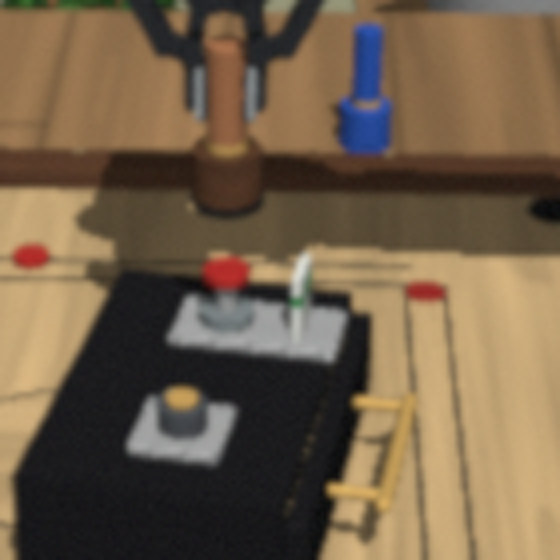

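The pin top reads 0.137, so it is home, with the brass head sitting low on the collar (crop 181,398). The plunger (crop 225,272) is still up. Next I'll press it to TCP z ≈ 0.3795.

Request:
apply_moves --pt "0.0 0.003 -0.002 0.025 0" --pt "0.0 0.003 -0.002 0.041 0" --pt "0.0 0.003 -0.002 0.045 0" --pt "0.0 0.003 -0.002 0.048 0" --pt "0.0 0.003 -0.002 0.051 0" --pt "0.0 0.003 -0.002 0.054 0" --pt "0.0 0.003 -0.002 0.055 0" --pt "0.0 0.003 -0.002 0.055 0" --pt "0.0 0.003 -0.002 0.055 0"

```text
t: 8.82
tool_pos: [0.5239, -0.0249, 0.3819]
tool_rot: [2.222, 2.221, 0.003]
contact_force: [-4.7, 3.2, 5.6]
opening: 0.0244
grip_force: 80.2
```

```bash
python3 -c "
from h import *
togo(.5255,-.0284,.3795)"
```

```text
t 8.8167 pos [ 0.5239 -0.0249  0.3819] F [-4.71  3.24  5.58] M [0.75 0.94 0.02] q [-0.19 -0.18  1.87  0.    1.45 -0.19] open 0.0244 grip 80.2
shift [-0.0035  0.0016  0.0024]
[[ 0.001  1.     0.002]
 [ 1.    -0.001  0.001]
 [ 0.001  0.002 -1.   ]]
```

Request:
apply_moves --pt "0.0 0 0 0.001 0" --pt "0.0 0 0 0.0026 0" --pt "0.0 0 0 0.0026 0" --pt "0.0 0 0 0.0026 0" --pt "0.0 0 0 0.0026 0"

```text
t: 9.23
tool_pos: [0.5239, -0.025, 0.3798]
tool_rot: [2.222, 2.22, 0.003]
contact_force: [-5.1, 2.8, 7.7]
opening: 0.0241
grip_force: 80.3
```

Run:
```python
from h import *
p=eyes.get_image("side"); cv2.imwrite("pics/s6.png",cv2.resize(p["img"][140:230,290:410],None,fx=6,fy=6,interpolation=cv2.INTER_CUBIC))
for i in range(4): eyes.get_image("side"); togo(.5255,-.0284,.3795)
hsv=cv2.cvtColor(p["img"],cv2.COLOR_BGR2HSV); z=(slice(170,215),slice(320,360))
m=np.zeros((400,640),bool); m[z]=(cv2.inRange(hsv,(0,140,70),(8,255,255))[z]>0)
C=cloud(p,m); C=C[np.hypot(C[:,0]-.5255,C[:,1]+.0284)<.025]; print(len(C),np.percentile(C[:,2],[5,50,95]) if len(C) else "")
```

```text
t 9.3333 pos [ 0.5239 -0.025   0.3798] F [-4.06  3.18  7.49] M [0.67 1.05 0.01] q [-0.19 -0.17  1.87  0.    1.44 -0.19] open 0.0243 grip 80.3
shift [-0.0034  0.0016  0.0003]
[[ 0.001  1.     0.002]
 [ 1.    -0.001  0.001]
 [ 0.001  0.002 -1.   ]]
t 9.3833 pos [ 0.5239 -0.025   0.3798] F [-4.66  3.76  9.  ] M [ 0.7   1.04 -0.03] q [-0.19 -0.17  1.87  0.    1.44 -0.19] open 0.0243 grip 80.3
shift [-0.0034  0.0016  0.0003]
[[ 0.001  1.     0.002]
 [ 1.    -0.001  0.001]
 [ 0.001  0.002 -1.   ]]
t 9.4333 pos [ 0.5239 -0.0249  0.3798] F [-4.75  2.54  7.76] M [0.62 1.08 0.05] q [-0.19 -0.17  1.87  0.    1.44 -0.19] open 0.0244 grip 80.3
shift [-0.0035  0.0016  0.0003]
[[ 0.001  1.     0.002]
 [ 1.    -0.001  0.001]
 [ 0.001  0.002 -1.   ]]
t 9.4833 pos [ 0.5239 -0.025   0.3798] F [-4.88  3.02  7.71] M [ 0.62  0.97 -0.  ] q [-0.19 -0.17  1.87  0.    1.44 -0.19] open 0.0241 grip 80.3
shift [-0.0034  0.0016  0.0003]
[[ 0.001  1.     0.002]
 [ 1.    -0.001  0.001]
 [ 0.001  0.002 -1.   ]]
0
```

View pics/s6.png

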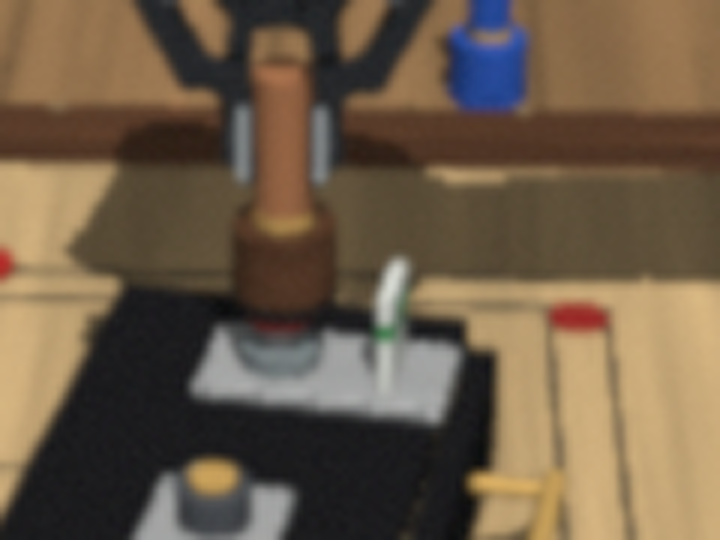

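The mallet face rests on the red knob (crop 280,325), level with the green band (crop 388,333). The push is steady at about 11 N and the height matches half-way, so I'll hand in.

```bash
python3 -c "
from station import ctrl
print(ctrl.finish_job())"
```

```text
the job is handed in; nothing more can be done
None
```

I drove the lock pin home with the mallet (pin top measured at 0.137 m, expected 0.1365 m). I then handed the job in with the mallet holding the plunger half-way at about 11 N, level with the green band.

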